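Clear the linear slide, then stroke it stop to stop

TASK

Clear and exercise the linear slide: put the brass wing nut lying on its bed into the mouth-up yellow cup, then take the mouth-down yellow cap off the bed and set it, still mouth-down, rim on rim on the cup so that the pair stands squarely on the table. Then stroke the carriage slowly (5 to 10 cm a second) through its full travel to feel for sticky spots: first fully home against the red stop, then all the way against the blue stop, then all the way back, and leave it parked against the red stop. Leave the half-nipple, gasket, centering ring, wrench, bottle, jar and blank flange where they are.

Things in the scene. Friction and masses are not known exactly. Their poses are not given: they have to be found in the camera images.
- slide: Linear slide, fixed: aluminium bed 130 (x) x 380 (y) x 15 mm thick, origin at the centre of its underside; travel along y. Dark rails 10 mm wide, 10 mm high above the bed's top, along y at x = +-55 mm. Nut and cap lie on the bed between the rails, one on each side of the carriage (either way round), 98 to 125 mm from the middle, within 10 mm of the centre line. Yaw within 0.4 rad.
- carriage (a joint): Carriage position along the slide's own y, in m: 0 in the middle, -0.14 and +0.14 against the stops (the ends of the travel). Starts within 12 mm of the middle. Stays where it is left; needs about 2 to 4 N to move, same both ways.
- carriage_grip (a point): On the axis of the carriage's upright black post (20 mm diameter, 36 mm tall): 24 mm above the carriage's grey top, 12 mm below the post's top, 69 mm above the table. The carriage is 130 mm across the slide, 60 mm along it, its top 45 mm above the table. Against a stop, this point is 40 mm horizontally from that stop's origin; fully home is within 5 mm of that.
- red_stop: Red end stop, a block 130 x 20 x 22 mm high fixed across one end of the slide's bed, origin under its centre, on the bed's top; 180 mm from the slide's middle. It may be at either end.
- blue_stop: Blue end stop, like the red one, at the other end.
- wing_nut: Brass wing nut standing on its hub: hub 16 mm in diameter, 12 mm tall; two wings form a bar 30 mm long along its x, 9 mm thick along its y, from 8 to 24 mm above its base. Origin at the centre of its underside, z up. Any yaw. About 35 g. Can be pinched across the 9 mm of its wings from above.
- nut_mid (a point): Point on the wing nut's axis, 12 mm above its base.
- cup: Yellow plastic flange cap standing mouth-up on the table as a cup: 45 mm tall, body 52 mm outer diameter, 44 mm bore, floor 5 mm thick; its rim is a flat flange of 66 mm outer, 44 mm inner diameter, 6 mm thick, at the top. Origin at the centre of its underside, z up. About 70 g, loose. To the left or right of the slide.
- cup_mid (a point): Point on the cup's axis, 20 mm above its underside.
- cap: The like yellow flange cap, mouth-down on the slide's bed: 45 mm tall, the 66 mm flange (6 mm thick) at the bottom, above it the 52 mm body up to the closed flat top. Origin at the centre of the mouth's rim plane (its underside as it stands), z up. About 70 g.
- nipple: Grey steel half-nipple fitting, standing on its flange (70 mm diameter, 12 mm thick), tube 40 mm in diameter up to 62 mm; origin under its centre. On the side of the slide where the cup is not. Leave it.
- gasket: Flat copper gasket ring, 48 mm across, 4 mm thick, lying flat on the table right of the slide, beyond the cup or half-nipple. Leave it.
- centering_ring: Silver centering ring, 40 mm across, 8 mm tall, on the table beyond the slide. Leave it. (Farther off to the left stands an aluminium turntable, 250 mm across, with bolt bins and a knob up to 97 mm high.)
- wrench: Steel wrench 150 mm long flat on the table, left of the slide, beyond the cup or half-nipple. Leave it.
- bottle: White closed bottle, 60 mm diameter, 170 mm tall, to the right; origin under its centre. Leave it.
- jar: White closed jar, 56 mm diameter, 50 mm tall, on the left, nearer the robot than the cup or half-nipple; origin under its centre. Leave it.
- blank: Steel blank flange, a disc 70 mm across and 12 mm thick, flat on the table on the right, nearer the robot than the cup or half-nipple. Leave it.

How it is judged (in metres and radians):
On the way, in this order (a step that is already met when the one before it is completed fails the run):
1. the wing nut lies in the cup, released (horizontal distance between nut_mid and cup_mid below 0.022 m and z of nut_mid in the frame of cup between 0 and 0.036 m and contact force between the fingers and wing_nut below 0.1 N), for 0.2 s.
2. the cap stands mouth-down rim on rim on the upright cup, released, the nut inside (all of step 1 and angle between each of cup, cap's own z axis and vertical below 0.12 rad and height (world z) of cup below 0.005 m and horizontal distance between cap and cup below 0.006 m and z of cap in the frame of cup between 0.042 and 0.048 m and contact force between the fingers and cap below 0.1 N), for 0.2 s.
3. the carriage is against the red stop (horizontal distance between carriage_grip and red_stop below 0.045 m), for 0.1 s.
4. the carriage is against the blue stop (horizontal distance between carriage_grip and blue_stop below 0.045 m), for 0.1 s.
At the end, for the whole second after the job is handed in: The nut is in the cup; the cup stands upright on the table with the cap mouth-down on it, rim on rim, axes within 6 mm, neither tilted over 0.12 rad; the carriage is parked within 5 mm of the red stop; everything is released and at rest, and no other loose part has moved 30 mm or more (all of step 2 and horizontal distance between carriage_grip and red_stop below 0.045 m and velocity of joint carriage between -0.01 and 0.01 m/s and linear speed of each of cap, cup below 0.02 m/s and distance of each of nipple, gasket, centering_ring, wrench, bottle, jar, blank from where it was at the start of the episode below 0.03 m); the robot touches nothing.
It fails at once if the carriage is stroked faster than 0.25 m/s (anywhere beyond 20 mm from the middle) ((velocity of joint carriage above 0.25 m/s or velocity of joint carriage below -0.25 m/s) and (value of joint carriage above 0.02 m or value of joint carriage below -0.02 m)).
It fails at once if another loose part (half-nipple, gasket, centering ring, wrench, bottle, jar, blank flange) is moved over 30 mm (distance of any of nipple, gasket, centering_ring, wrench, bottle, jar, blank from where it was at the start of the episode above 0.03 m).
It also fails if it takes over 72 s, if anything falls off the work surface, if the arm or the gripper's body presses on something with over 40 N, if the wrist force passes 120 N, or if a joint passes its speed limit or range.

ROBOT

A 6-joint arm with a two-finger parallel gripper is mounted at the origin on the work surface. World frame = base frame: x ahead of the robot, y to its left, z up, the work surface at z = 0. Lengths are in mm, angles in rad, forces in N, time in s.
With the tool pointing down it reaches from about 350 to 975 mm from the base axis. Payload 7.1 kg.
Tool frame: the origin (TCP) lies on the front face of the gripper's body, between the roots of the fingers; the fingertips stand 80 mm ahead of it and the grasp point (between the pads) lies 61 mm ahead of it; z points along the fingers, y is the line along which they close (so a half turn about z gives the same grasp; the last joint's range is limited). The gripper opens to 88 mm and grips with 3 to 60 N. Pads are 20 mm wide; open, the fingers measure 115 mm over their backs; the gripper's body (75 mm by 178 mm) begins 61 mm behind the grasp point.
Start: joints at [-0.019, 0.423, 1.63, -0, 1.089, -0.019], TCP at [624.984, 0.026, 302.675] pointing down, gripper open.
Joint ranges: [-3, 3], [-0.9, 2.11], [0.09, 2.58], [-1.31, 4.45], [0.11, 2.69], [-2.54, 2.54]. Speed limits (rad/s): [2.39, 2.39, 3.01, 3.14, 3.14, 3.14].

INTERFACE

Orientations are given as a rotation vector (axis times angle).
In Python, from workcell import readout, vision, close_job gives the robot as it stands.
- The arm moves only by the tool servo_tool, never from a script. Its argument "plan" is a list that holds one entry, the list of rows, each a list of 7 numbers: the gripper command: -1 is fully open, 1 is shut, values between are in proportion, then the shift along the world's x, y, z in units of 40 mm (1.0 is 40 mm), then the turn, a rotation vector about the world's x, y, z in units of 5 degrees (1.0 is 5 degrees). A call has 1 to 5 rows; each row shifts and turns the commanded pose from where the row before left it; what a row does not reach is not made up. A row lasts 1/12 s, in which the tool goes at most 41.7 mm and 7.16 degrees, less where a joint would pass 70% of its speed; a pose out of reach is approached as far as the arm can. A call is refused whole if a number of a shift passes 1 or a number of a turn 1, either way. A call with a gripper value outside its range is refused whole. The fingers move at their own pace and stop on an object; the grip force is fixed at half the most. Time passes only in rows, so rows that do not move let the fingers close. It gives the time, the measured TCP pose, the force, the opening and the grip force at its end, in the units of the state.
- readout.get_obs(): the state, without advancing time (a new reading comes with each control period).
- vision.get_image(name): name is "scene" or "side" or "wrist"; returns the picture (420x560x3 uint8, red, green, blue); there is no depth.
- vision.camera_params(name): a dict with "fx", "fy", "cx", "cy" (pixels), "rvec" (rotation vector, rad) and "tvec" (3), from world to camera coordinates, as OpenCV has them; the wrist camera has in their place "hand_eye" (4x4, takes a point from camera to tool coordinates, whose origin is the TCP and whose axes are the flange's). Camera axes: x right, y down, z forward; pixel columns grow to the right and rows downward; lengths in mm; the calibration is good to about 2 mm. The wrist camera is an equidistant fisheye: a pixel r from the principal point sees the ray r / f radians off the axis. A picture is of the moment at which its call begins: read the wrist's pose just before it. camera_params takes no time and is no camera call.
- close_job(): hands the job in; it is judged then, once.
The state is a dict: "t": time; "qpos": joint angles; "qvel": joint speeds; "joint_torque": joint torques, N m; "ee_pos": TCP position; "orientation": TCP orientation; "ft_force": force on the tool from outside, world axes, zero at the start; "moment": the same for the moment, N m; "width": finger opening in mm; "grasp_force": force on a finger pad.
Only numpy, scipy, OpenCV 4.12 (cv2) and the standard library are available. Lean on these libraries where they do the work, as an engineer would, in place of code of your own. Each camera call takes 0.05 s, during which the arm holds its last target. There are 200 camera calls.

## Working session

There is one attempt and no reset: what is moved stays moved. The work goes in short steps, Python scripts to look and compute and a tool call to move; the robot and the scene stay as the last step left them, time stands still between calls to the robot, and variables do not carry over. Pictures are saved under pics/ and viewed, at most 14 in all, crops included, and the job is handed in when it is done.

Besides the shell and the picture viewer there is one more tool, called after "Emit:" in YAML: its name, and indented under it one key for each argument. servo_tool: Moves the arm, as the interface text tells. Its arguments: {"type":"object","properties":{"plan":{"type":"array"}},"required":["plan"]}

```bash
mkdir -p pics
cat > h.py <<'E'
import numpy as np, cv2
from scipy.spatial.transform import Rotation as R
from workcell import readout, vision
def snap(n,f):
    o=readout.get_obs(); im=vision.get_image(n); cv2.imwrite('pics/'+f,im[:,:,::-1]); return o,im
def ray(n,u,v,o=None):
    p=vision.camera_params(n)
    x=(u-p['cx'])/p['fx']; y=(v-p['cy'])/p['fy']
    if n=='wrist':
        r=np.hypot(x,y); d=np.array([x/r*np.sin(r),y/r*np.sin(r),np.cos(r)]) if r>0 else np.array([0,0,1.])
        H=np.array(p['hand_eye']); T=R.from_rotvec(o['orientation']).as_matrix()
        return T@H[:3,3]+np.array(o['ee_pos']), T@H[:3,:3]@d
    M=R.from_rotvec(np.ravel(p['rvec'])).as_matrix(); t=np.ravel(p['tvec'])
    return -M.T@t, M.T@np.array([x,y,1])
def at(n,u,v,z,o=None):
    c,d=ray(n,u,v,o); return np.round(c+d*(z-c[2])/d[2],1)
E
python3 - <<'E'
from h import *
o,a=snap('scene','s.png'); o,b=snap('wrist','w.png')
import json
json.dump({k:np.array(v).tolist() for k,v in o.items()},open('o1.json','w'))
print(o['ee_pos'],o['orientation'],o['width'],o['t'])
print(vision.camera_params('wrist'))
E
```

```text
[6.24557662e+02 3.88506818e-02 3.01913669e+02] [-2.22064323e+00 -2.22070639e+00  1.67900438e-03] 87.63269888804874 0.05
{'fx': 325.19226210127806, 'fy': 325.19226210127806, 'cx': 285.3374290933698, 'cy': 205.33550315374933, 'hand_eye': array([[ 7.03895713e-04, -9.68417051e-01, -2.49334955e-01,
         6.81863046e+01],
       [ 9.99998900e-01,  1.00710173e-03, -1.08849377e-03,
         1.38421830e+00],
       [ 1.30522159e-03, -2.49333915e-01,  9.68416695e-01,
        -8.17474783e+01],
       [ 0.00000000e+00,  0.00000000e+00,  0.00000000e+00,
         1.00000000e+00]])}
```

View pics/s.png

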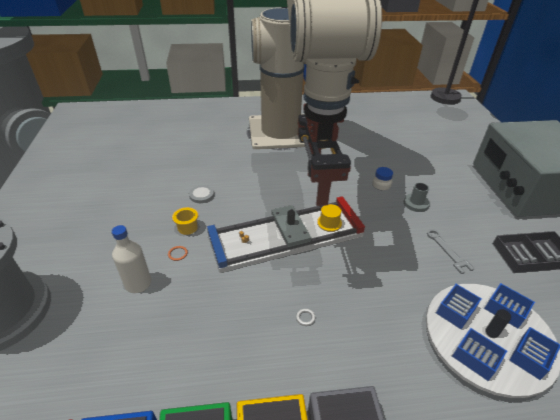

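View pics/w.png

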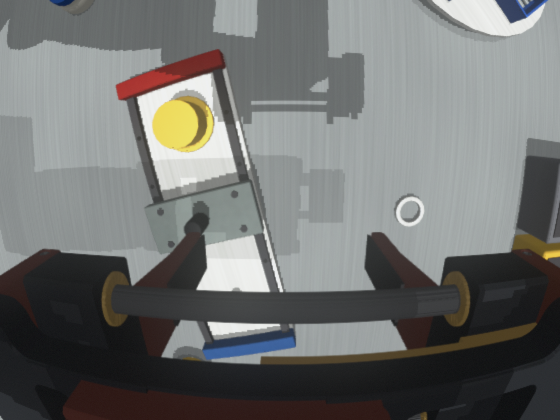

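The wrist picture shows the cap (top about 180,125) at the red end (+y), the post near (199,220), the blue stop at the bottom, and the nut hidden by the gripper. In the scene picture the nut is at (244,237), the cup at (186,222), and the half-nipple is on the left.

Run:
```python
from h import *
import json
o=json.load(open('o1.json'))
for n,u,v,z in [('captop',179,126,60),('redL',118,98,37),('redR',223,66,37),('redL2',117,86,37),('redR2',221,51,37),('blueL',204,346,37),('blueR',294,335,37)]: print(n,at('wrist',u,v,z,o))
for n,u,v,z in [('nut',244,237,30),('cuprim',186,215,45),('captop',331,211,60),('post',291,211,81),('gasket',178,253,4),('bottle',136,285,0),('bottletop',120,231,170),('blank',202,194,12),('nipple',417,203,0),('jar',384,185,20),('ring',306,317,4),('red',349,208,37),('blue',216,238,37)]: print(n,at('scene',u,v,z))
```

```text
captop [516.5  68.5  60. ]
redL [432.3 106.4  37. ]
redR [558.8 131.9  37. ]
redL2 [431.  120.7  37. ]
redR2 [556.4 148.9  37. ]
blueL [ 513.8 -220.2   37. ]
blueR [ 636.6 -195.7   37. ]
nut [ 556.1 -156.1   30. ]
cuprim [ 477.2 -299.4   45. ]
captop [514.3  68.9  60. ]
post [528.2 -36.9  81. ]
gasket [ 569.4 -319.     4. ]
bottle [ 655.8 -406.6    0. ]
bottletop [ 655.9 -399.   170. ]
blank [ 352.9 -266.8   12. ]
nipple [436.8 344.    0. ]
jar [370.3 263.   20. ]
ring [782.9 -36.6   4. ]
red [481.3 127.5  37. ]
blue [ 559.9 -223.8   37. ]
```

Emit:
servo_tool:
  plan:
    - [[-1,-0.35,-0.9,0,0,0,0],[-1,-0.35,-0.9,0,0,0,0],[-1,-0.35,-0.9,0,0,0,0],[-1,-0.35,-0.9,0,0,0,0],[-1,-0.3,-0.9,0,0,0,0]]

```text
t: 0.52
ee_pos: [555.7, -181.2, 302.4]
orientation: [-2.22, -2.222, 0.001]
ft_force: [0.2, -0.2, 0.6]
width: 87.5
grasp_force: 0.0
```

Emit:
servo_tool:
  plan:
    - [[-1,0,-0.9,0,0,0,0],[-1,0,-0.9,0,0,0,0],[-1,0,0,0,0,0,0],[-1,0,0,0,0,0,0],[-1,0,0,0,0,0,0]]

```text
t: 0.93
ee_pos: [556.6, -251.6, 302.1]
orientation: [-2.221, -2.22, 0.0]
ft_force: [-1.0, -0.5, -0.2]
width: 87.8
grasp_force: 0.0
```

Run:
```python
from h import *
o,b=snap('wrist','w2.png')
import json
json.dump({k:np.array(v).tolist() for k,v in o.items()},open('o2.json','w'))
print(o['ee_pos'],o['orientation'],o['qpos'],np.abs(o['qvel']).max(),o['t'])
```

```text
[ 556.62986934 -251.58082262  302.14493914] [-2.22127140e+00 -2.21971985e+00  1.38100551e-04] [-4.44112012e-01  4.03509029e-01  1.66215299e+00  4.14703627e-04
  1.07722028e+00 -4.43609985e-01] 0.024930349630320262 0.9333
```

View pics/w2.png

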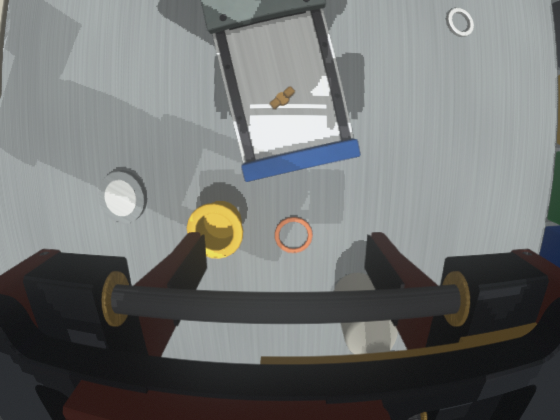

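The nut is at about (282,97), pointing up-right, the cup rim is centred near (215,231), and the blue stop runs (245,172)–(360,148). I'll measure with masks.

Run:
```python
from h import *
import json
o=json.load(open('o2.json')); im=cv2.imread('pics/w2.png'); h=cv2.cvtColor(im,cv2.COLOR_BGR2HSV)
m=np.zeros(h.shape[:2],np.uint8); m[80:120,255:315]=cv2.inRange(h,(8,90,40),(35,255,255))[80:120,255:315]
v,u=np.nonzero(m); P=np.array([at('wrist',a,b,33,o)[:2] for a,b in zip(u,v)])
c=(P.max(0)+P.min(0))/2; w,V=np.linalg.eigh(np.cov(P.T)); print('nut',len(u),u.mean(),v.mean(),P.mean(0),c,V[:,1],np.degrees(np.arctan2(V[1,1],V[0,1])),np.sqrt(w)*3.46)
m=np.zeros(h.shape[:2],np.uint8); m[190:270,170:260]=cv2.inRange(h,(20,120,60),(35,255,255))[190:270,170:260]
k=max(cv2.findContours(m,0,2)[0],key=cv2.contourArea)[:,0]
P=np.array([at('wrist',a,b,45,o)[:2] for a,b in k],np.float32); P=P[P[:,1]>-320] 
A=np.c_[2*P,np.ones(len(P))]; s=np.linalg.lstsq(A,(P**2).sum(1),rcond=None)[0]
r=np.sqrt(s[2]+s[0]**2+s[1]**2); e=np.hypot(*(P-s[:2]).T)-r; print('cup',s[:2],r,e.std(), cv2.minEnclosingCircle(P))
for n,u,v,z in [('blueinner L',243,164,37),('R',357,141,37),('outer L',245,172,37),('oR',359,150,37)]: print(n,at('wrist',u,v,z,o))
o1=json.load(open('o1.json')); im=cv2.imread('pics/w.png');h=cv2.cvtColor(im,cv2.COLOR_BGR2HSV)
m=cv2.inRange(h,(20,120,60),(35,255,255)); m[160:]=0;m[:, 300:]=0
cv2.imwrite('pics/capz.png',cv2.resize(im[80:170,130:240],None,fx=5,fy=5))
```

```text
nut 221 282.10407239819006 97.33484162895928 [ 553.89004525 -154.95791855] [ 553.8  -154.55] [-0.76032614 -0.64954151] -139.4929576831551 [10.07513033 25.9658874 ]
cup [ 480.53320275 -294.55175154] 29.422097201377273 3.362839441365062 ((478.52496337890625, -296.2358093261719), 33.31216049194336)
blueinner L [ 511.7 -226.5   37. ]
R [ 634.6 -200.8   37. ]
outer L [ 513.7 -235.2   37. ]
oR [ 637.1 -210.6   37. ]
```

View pics/capz.png

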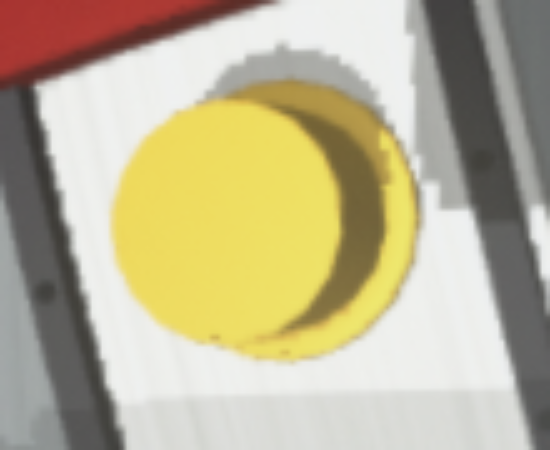

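Emit:
servo_tool:
  plan:
    - [[0,-0.01,0.24,-0.375,0,0,-0.99],[0,0,0.24,-0.375,0,0,-0.99],[0,-0.01,0.24,-0.375,0,0,-0.99],[0,0,0.24,-0.375,0,0,-0.99],[0,-0.01,0.24,-0.375,0,0,-0.99]]

```text
t: 1.4
ee_pos: [555.9, -201.7, 227.1]
orientation: [-2.648, -1.691, -0.0]
ft_force: [-0.0, 0.3, -0.4]
width: 58.1
grasp_force: 0.0
```

Emit:
servo_tool:
  plan:
    - [[0.09,-0.01,0.24,-0.375,0,0,-0.99],[0.09,0,0.24,-0.375,0,0,-0.99],[0.09,-0.01,0.24,-0.375,0,0,-0.99],[0.09,0,0.24,-0.375,0,0,-0.99],[0.09,-0.015,0.255,-0.375,0,0,-0.99]]

```text
t: 1.82
ee_pos: [554.4, -153.2, 152.1]
orientation: [-2.948, -1.084, -0.0]
ft_force: [0.1, 0.0, 1.1]
width: 40.1
grasp_force: 0.0
```

Emit:
servo_tool:
  plan:
    - [[0.09,0,0,0,0,0,0],[0.09,0,0,0,0,0,0],[0.09,0,0,0,0,0,0]]

```text
t: 2.07
ee_pos: [554.9, -154.9, 153.4]
orientation: [2.945, 1.093, 0.001]
ft_force: [0.5, 0.7, -0.3]
width: 39.7
grasp_force: 0.0
```

Run:
```python
from h import *
o,b=snap('wrist','w3.png')
import json
json.dump({k:np.array(v).tolist() for k,v in o.items()},open('o3.json','w'))
T=R.from_rotvec(o['orientation']).as_matrix()
print(o['ee_pos'],T[:,1],T[:,2],o['width'])
```

```text
[ 554.93498099 -154.91427885  153.42041019] [ 6.52429402e-01 -7.57849134e-01  7.51514479e-04] [ 7.84171635e-04 -3.16550575e-04 -9.99999642e-01] 39.659765678403026
```

View pics/w3.png

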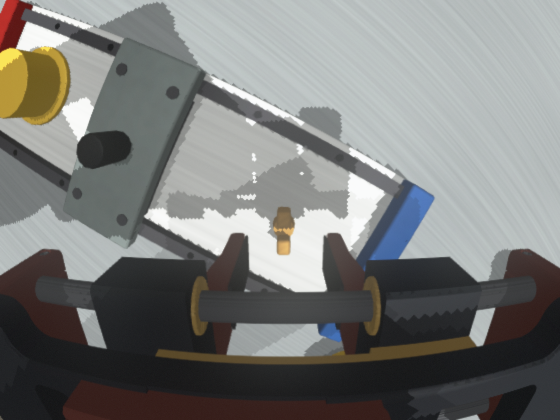

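The nut at (284,231) sits squarely between the fingers, wings upright in the picture. Going down 54 mm and closing.

Emit:
servo_tool:
  plan:
    - [[0.09,-0.02,0,-0.45,0,0,0],[0.09,0,0,-0.4,0,0,0],[0.09,0,0,-0.35,0,0,0],[0.09,0,0,-0.15,0,0,0],[0.09,0,0,0,0,0,0]]

```text
t: 2.53
ee_pos: [553.3, -155.7, 98.2]
orientation: [-2.947, -1.088, 0.001]
ft_force: [-0.2, -0.3, -0.7]
width: 39.8
grasp_force: 0.0
```

Emit:
servo_tool:
  plan:
    - [[1,0,0,0,0,0,0],[1,0,0,0,0,0,0],[1,0,0,0,0,0,0],[1,0,0,0,0,0,0],[1,0,0,0,0,0,0]]

```text
t: 2.95
ee_pos: [554.0, -155.5, 99.4]
orientation: [2.947, 1.087, 0.002]
ft_force: [-0.2, -0.5, 3.9]
width: 13.6
grasp_force: 30.0
```

Emit:
servo_tool:
  plan:
    - [[1,0,0,0,0,0,0],[1,0,0,0,0,0,0]]

```text
t: 3.12
ee_pos: [554.0, -155.5, 99.4]
orientation: [2.947, 1.087, 0.001]
ft_force: [-0.9, -0.5, 5.8]
width: 13.7
grasp_force: 30.0
```

Emit:
servo_tool:
  plan:
    - [[0.5,0,0,0,0,0,0],[0.5,0,0,0,0,0,0],[0.5,0,0,0.2,0,0,0],[0.5,0,0,0,0,0,0],[1,0,0,0,0,0,0]]

```text
t: 3.53
ee_pos: [553.9, -155.4, 107.2]
orientation: [2.947, 1.087, 0.001]
ft_force: [-0.4, 0.2, 0.6]
width: 17.9
grasp_force: 0.0
```

Emit:
servo_tool:
  plan:
    - [[1,0,0,0,0,0,0],[1,0,0,0,0,0,0],[1,0,0,0,0,0,0],[1,0,0,0,0,0,0]]

```text
t: 3.87
ee_pos: [553.9, -155.5, 107.2]
orientation: [2.947, 1.087, 0.001]
ft_force: [0.4, 0.2, 4.7]
width: 8.7
grasp_force: 39.9
```

Emit:
servo_tool:
  plan:
    - [[1,0,0,0.6,0,0,0],[1,0,0,0.7,0,0,0],[1,-0.3,-0.5,0.3,0,0,0],[1,-0.3,-0.6,0.2,0,0,0],[1,-0.3,-0.6,0,0,0,0]]

```text
t: 4.28
ee_pos: [518.1, -224.0, 180.6]
orientation: [2.944, 1.089, 0.004]
ft_force: [0.1, 0.5, -1.1]
width: 8.1
grasp_force: 39.5
```

Emit:
servo_tool:
  plan:
    - [[1,-0.3,-0.6,0,0,0,0],[1,-0.3,-0.6,0,0,0,0],[1,-0.385,-0.62,0,0,0,0],[1,0,0,0,0,0,0],[1,0,0,0,0,0,0]]

```text
t: 4.7
ee_pos: [477.4, -297.1, 178.5]
orientation: [-2.949, -1.083, 0.0]
ft_force: [-0.4, 0.8, -0.3]
width: 8.7
grasp_force: 39.5
```

Run:
```python
from h import *
o,b=snap('wrist','w4.png')
import json
json.dump({k:np.array(v).tolist() for k,v in o.items()},open('o4.json','w'))
print(o['ee_pos'],o['width'])
h=cv2.cvtColor(b,cv2.COLOR_RGB2HSV)
P=vision.camera_params('wrist');T=R.from_rotvec(o['orientation']).as_matrix();H=np.array(P['hand_eye'])
m=cv2.inRange(h,(20,100,50),(35,255,255)); n,l,s,c=cv2.connectedComponentsWithStats(m)
print([ (s[i],c[i]) for i in range(1,n) if s[i][4]>150])
# expected rim circle outer/inner projected
for r in (33,22):
  pts=[]
  for a in np.linspace(0,2*np.pi,60):
    w=np.array([478.5+r*np.cos(a),-296.2+r*np.sin(a),45]); t=T.T@(w-o['ee_pos']); q=H[:3,:3].T@(t-H[:3,3])
    th=np.arctan2(np.hypot(q[0],q[1]),q[2]); d=q[:2]/np.hypot(q[0],q[1]); pts.append([P['cx']+P['fx']*th*d[0],P['cy']+P['fy']*th*d[1]])
  cv2.polylines(b,[np.int32(pts)],True,(0,0,255),1)
cv2.imwrite('pics/w4b.png',b[:,:,::-1])
```

```text
[ 477.40080488 -297.09250805  178.48509009] 8.676813354935465
[(array([ 243,  181,   93,   78, 4481], dtype=int32), array([289.51751841, 214.35170721])), (array([259, 278,   7,  60, 205], dtype=int32), array([262.02926829, 309.46829268])), (array([317, 345,  90,  19, 608], dtype=int32), array([362.95230263, 354.24506579])), (array([182, 352,  58,  12, 255], dtype=int32), array([211.22352941, 357.16470588]))]
```

View pics/w4b.png

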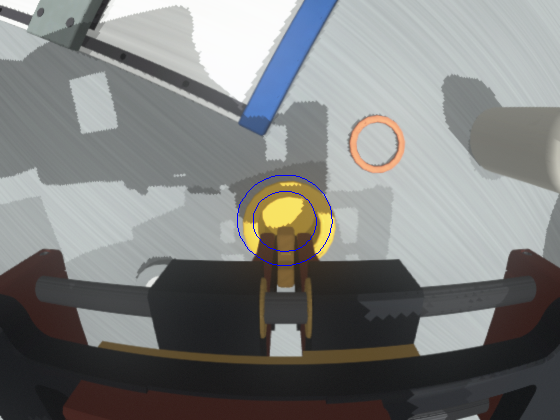

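The rim lies about 3 px right and 6 px below the predicted circle, so the cup is near (477,-300.5). Correcting, lowering and releasing.

Emit:
servo_tool:
  plan:
    - [[1,0,-0.08,-0.4,0,0,0],[1,0,0,-0.4,0,0,0],[1,0,0,-0.35,0,0,0],[1,0,0,-0.16,0,0,0],[1,0,0,0,0,0,0]]

```text
t: 5.17
ee_pos: [478.0, -297.9, 124.8]
orientation: [-2.944, -1.088, 0.003]
ft_force: [-0.7, 0.7, 0.3]
width: 8.4
grasp_force: 39.5
```

Emit:
servo_tool:
  plan:
    - [[1,0,0,0,0,0,0],[0.5,0,0,0,0,0,0],[0.5,0,0,0,0,0,0],[0.5,0,0,0,0,0,0],[0.5,0,0,0,0,0,0]]

```text
t: 5.58
ee_pos: [478.5, -299.5, 126.9]
orientation: [2.947, 1.087, 0.001]
ft_force: [0.4, 0.5, -0.1]
width: 21.7
grasp_force: 0.0
```

Emit:
servo_tool:
  plan:
    - [[0,0,0,0.7,0,0,0],[-1,0,0,0.9,0,0,0],[-1,0,0,0.9,0,0,0],[-1,0,0,0,0,0,0],[-1,0,0,0,0,0,0]]

```text
t: 6.0
ee_pos: [479.2, -300.1, 228.8]
orientation: [2.943, 1.086, 0.005]
ft_force: [-0.2, -0.1, -0.7]
width: 52.0
grasp_force: 0.0
```

Emit:
servo_tool:
  plan:
    - [[-1,0.035,-0.17,0,0,0,0.94],[-1,0.035,-0.17,0,0,0,0.94],[-1,0.035,-0.17,0,0,0,0.94],[-1,0.035,-0.17,0,0,0,0.94],[-1,0.035,-0.17,0,0,0,0.94]]

```text
t: 6.42
ee_pos: [484.5, -333.2, 224.6]
orientation: [-2.659, -1.669, 0.002]
ft_force: [-0.2, 0.6, 0.2]
width: 84.8
grasp_force: 0.0
```

Emit:
servo_tool:
  plan:
    - [[-1,0.035,-0.17,0,0,0,0.94],[-1,0.035,-0.17,0,0,0,0.94],[-1,0.035,-0.17,0,0,0,0.94],[-1,0.035,-0.17,0,0,0,0.94],[-1,0.035,-0.17,0,0,0,0.94]]

```text
t: 6.83
ee_pos: [491.5, -367.2, 224.5]
orientation: [-2.263, -2.175, 0.001]
ft_force: [-0.1, -0.0, 0.3]
width: 87.6
grasp_force: 0.0
```

Emit:
servo_tool:
  plan:
    - [[-1,0.035,-0.17,0,0,0,0.94],[-1,0.035,-0.17,0,0,0,0.94],[-1,0.035,-0.17,0,0,0,0.94],[-1,0,0,0,0,0,0],[-1,0,0,0,0,0,0]]

```text
t: 7.25
ee_pos: [495.7, -387.5, 224.8]
orientation: [-1.988, -2.43, -0.0]
ft_force: [0.8, 0.4, 0.4]
width: 87.9
grasp_force: 0.0
```

Emit:
servo_tool:
  plan:
    - [[-1,0,0,0,0,0,0],[-1,0,0,0,0,0,0]]

```text
t: 7.42
ee_pos: [496.1, -387.2, 225.7]
orientation: [-1.987, -2.432, -0.0]
ft_force: [0.0, 0.4, 0.5]
width: 88.2
grasp_force: 0.0
```

```bash
cat >> h.py <<'E'
def proj(o,W):
    P=vision.camera_params('wrist');T=R.from_rotvec(o['orientation']).as_matrix();H=np.array(P['hand_eye'])
    q=((np.array(W)-o['ee_pos'])@T-H[:3,3])@H[:3,:3]; n=np.hypot(q[:,0],q[:,1]); th=np.arctan2(n,q[:,2])
    return np.c_[P['cx']+P['fx']*th*q[:,0]/n,P['cy']+P['fy']*th*q[:,1]/n]
def circ(o,x,y,z,r):
    a=np.linspace(0,2*np.pi,72); return proj(o,np.c_[x+r*np.cos(a),y+r*np.sin(a),0*a+z])
E
python3 - <<'E'
from h import *
o,b=snap('wrist','w5.png')
import json
json.dump({k:np.array(v).tolist() for k,v in o.items()},open('o5.json','w'))
T=R.from_rotvec(o['orientation']).as_matrix()
print(o['ee_pos'],T[:,1],o['width'],o['t'])
C=circ(o,477.2,-300.5,45,33); c=C.mean(0); print(C.min(0),C.max(0))
h=cv2.cvtColor(b,cv2.COLOR_RGB2HSV); m=cv2.inRange(h,(20,100,50),(35,255,255)); n,l,s,cc=cv2.connectedComponentsWithStats(m)
print([s[i] for i in range(1,n) if s[i][4]>150])
b=b.copy(); cv2.polylines(b,[np.int32(C)],True,(0,0,255),1)
x,y=np.int32(c); cv2.imwrite('pics/w5b.png',cv2.resize(b[max(0,y-60):y+60,x-80:x+80],None,fx=5,fy=5)[:,:,::-1])
E
```

```text
[ 496.06298596 -387.21230711  225.70723663] [ 9.79865344e-01  1.99658204e-01 -7.13328361e-04] 88.1856031202701 7.4167
[241.45134169  57.91991407] [323.97878133 138.71158916]
[array([ 242,   60,   81,   79, 4687], dtype=int32), array([443, 272,  27,  55, 583], dtype=int32), array([101, 278,  23,  49, 379], dtype=int32), array([427, 323, 110,  31, 734], dtype=int32)]
```

View pics/w5b.png

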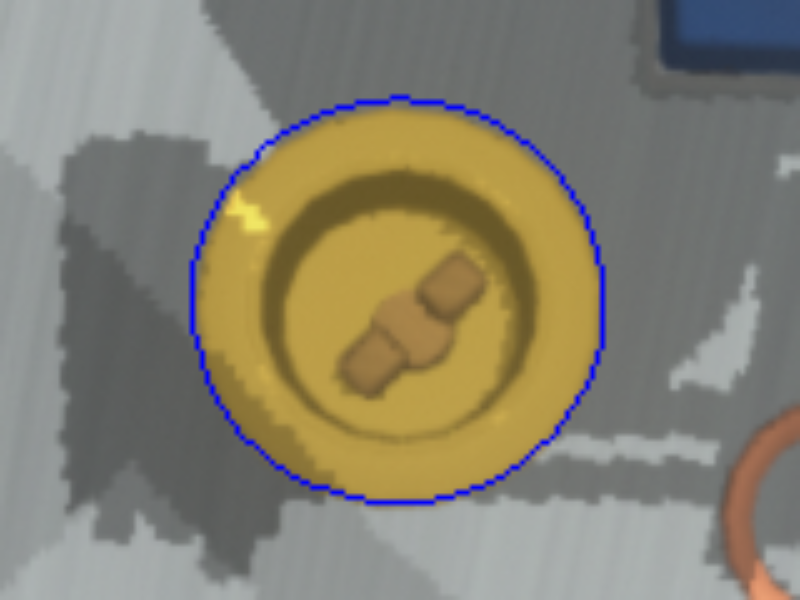

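The picture shows the nut standing upright inside the cup, and the rim matches the predicted circle to half a millimetre. Moving over to view the cap.

Emit:
servo_tool:
  plan:
    - [[-1,0.09,0.93,0,0,0,0],[-1,0.09,0.93,0,0,0,0],[-1,0.09,0.93,0,0,0,0],[-1,0.09,0.93,0,0,0,0],[-1,0.09,0.93,0,0,0,0]]

```text
t: 7.88
ee_pos: [514.1, -200.0, 226.4]
orientation: [1.987, 2.433, 0.0]
ft_force: [0.6, -0.3, -0.2]
width: 88.0
grasp_force: 0.0
```

Emit:
servo_tool:
  plan:
    - [[-0.6,0.09,0.93,0,0,0,0],[-0.6,0.09,0.93,0,0,0,0],[-0.6,0.09,0.93,0,0,0,0],[-0.6,0.09,0.93,0,0,0,0],[-0.6,0.09,0.9,0,0,0,0]]

```text
t: 8.3
ee_pos: [532.1, -14.9, 226.5]
orientation: [1.986, 2.434, 0.0]
ft_force: [1.1, 0.1, 0.1]
width: 70.4
grasp_force: 0.0
```

Emit:
servo_tool:
  plan:
    - [[-0.6,0,0,0,0,0,0],[-0.6,0,0,0,0,0,0],[-0.6,0,0,0,0,0,0],[-0.6,0,0,0,0,0,0]]

```text
t: 8.63
ee_pos: [532.2, -17.9, 226.3]
orientation: [1.987, 2.433, -0.0]
ft_force: [0.2, -0.3, -0.1]
width: 69.6
grasp_force: 0.0
```

Run:
```python
from h import *
o,b=snap('wrist','w6.png')
import json
json.dump({k:np.array(v).tolist() for k,v in o.items()},open('o6.json','w'))
T=R.from_rotvec(o['orientation']).as_matrix()
print(o['ee_pos'],T[:,1],o['width'],o['t'])
h=cv2.cvtColor(b,cv2.COLOR_RGB2HSV); m=cv2.inRange(h,(20,100,50),(35,255,255)); n,l,s,cc=cv2.connectedComponentsWithStats(m)
print([(s[i],cc[i]) for i in range(1,n) if s[i][4]>150])
b=b.copy(); 
for z,r in ((60,26),(21,33)):
  C=circ(o,513,70,z,r); print(C.min(0),C.max(0)); cv2.polylines(b,[np.int32(C)],True,(0,0,255),1)
cv2.imwrite('pics/w6b.png',b[:,:,::-1])
```

```text
[532.23762268 -17.92289112 226.29118681] [ 9.79827360e-01  1.99845775e-01 -1.01685208e-04] 69.61056411596981 8.6333
[(array([ 244,   61,   74,   73, 4204], dtype=int32), array([280.65532826,  97.19433873])), (array([417, 274,  23,  56, 447], dtype=int32), array([430.85682327, 305.5704698 ])), (array([132, 283,  22,  48, 367], dtype=int32), array([139.34059946, 311.30517711])), (array([413, 328, 108,  28, 864], dtype=int32), array([467.98032407, 341.54166667]))]
[247.74864415  61.1555256 ] [316.70732351 128.52790514]
[244.9474986   61.76604526] [320.49669119 135.75151133]
```

View pics/w6b.png

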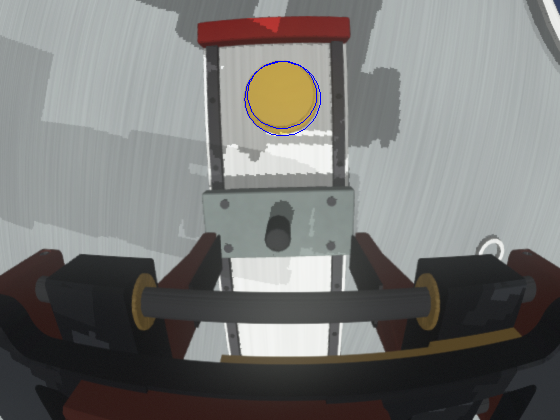

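Mask versus prediction puts the cap at about (511.6, 70.5), with the slide aligned to the gripper. Moving over and down to grasp.

Emit:
servo_tool:
  plan:
    - [[-0.6,-0.13,0.55,-0.3,0,0,0],[-0.6,-0.13,0.55,-0.3,0,0,0],[-0.6,-0.13,0.55,-0.3,0,0,0],[-0.6,-0.125,0.56,-0.3,0,0,0],[-0.6,0,0,-0.2,0,0,0]]

```text
t: 9.1
ee_pos: [510.7, 72.5, 169.3]
orientation: [-1.985, -2.433, 0.001]
ft_force: [-0.1, 0.3, -0.3]
width: 70.3
grasp_force: 0.0
```

Emit:
servo_tool:
  plan:
    - [[-0.6,0,0,-0.4,0,0,0],[-0.6,0,0,-0.4,0,0,0],[-0.6,0,0,-0.4,0,0,0],[-0.6,0,0,-0.36,0,0,0],[-0.6,0,0,0,0,0,0]]

```text
t: 9.52
ee_pos: [510.8, 69.7, 105.7]
orientation: [-1.986, -2.431, 0.005]
ft_force: [-0.1, 0.0, -0.2]
width: 70.3
grasp_force: 0.0
```

Emit:
servo_tool:
  plan:
    - [[-0.6,0,0,0,0,0,0],[1,0,0,0,0,0,0],[1,0,0,0,0,0,0],[1,0,0,0,0,0,0],[1,0,0,0,0,0,0]]

```text
t: 9.93
ee_pos: [512.3, 71.3, 108.8]
orientation: [1.985, 2.434, 0.001]
ft_force: [0.0, -1.2, 4.6]
width: 51.7
grasp_force: 30.0
```

Emit:
servo_tool:
  plan:
    - [[1,0,0,0.3,0,0,0],[1,0,0,0.6,0,0,0],[1,0,0,0.7,0,0,0],[1,0,0,0.6,0,0,0],[1,0,-0.5,0,0,0,0]]

```text
t: 10.35
ee_pos: [514.3, 53.3, 201.2]
orientation: [1.979, 2.432, 0.01]
ft_force: [-0.2, -0.5, -0.5]
width: 51.6
grasp_force: 30.0
```

Emit:
servo_tool:
  plan:
    - [[1,-0.08,-0.8,0,0,0,0],[1,-0.08,-0.8,0,0,0,0],[1,-0.08,-0.8,0,0,0,0],[1,-0.08,-0.8,0,0,0,0],[1,-0.08,-0.8,0,0,0,0]]

```text
t: 10.77
ee_pos: [495.5, -109.9, 197.0]
orientation: [1.984, 2.434, 0.001]
ft_force: [0.2, 0.4, -1.1]
width: 51.7
grasp_force: 30.0
```

Emit:
servo_tool:
  plan:
    - [[1,-0.08,-0.8,0,0,0,0],[1,-0.08,-0.8,0,0,0,0],[1,-0.08,-0.8,0,0,0,0],[1,-0.08,-0.8,0,0,0,0],[1,-0.08,-0.8,0,0,0,0]]

```text
t: 11.18
ee_pos: [479.4, -270.0, 197.0]
orientation: [1.985, 2.434, 0.0]
ft_force: [1.6, -0.1, 0.4]
width: 51.3
grasp_force: 30.0
```

Emit:
servo_tool:
  plan:
    - [[1,-0.07,-0.79,0,0,0,0],[1,0,0,0,0,0,0],[1,0,0,0,0,0,0],[1,0,0,0,0,0,0],[1,0,0,0,0,0,0]]

```text
t: 11.6
ee_pos: [476.9, -299.0, 196.1]
orientation: [-1.984, -2.435, -0.0]
ft_force: [0.4, -0.4, -1.2]
width: 51.7
grasp_force: 30.0
```

Emit:
servo_tool:
  plan:
    - [[1,0.01,-0.035,-0.4,0,0,0],[1,0,0,-0.4,0,0,0],[1,0,0,-0.3,0,0,0],[1,0,0,-0.2,0,0,0],[1,0,0,0,0,0,0]]

```text
t: 12.02
ee_pos: [476.8, -300.2, 142.2]
orientation: [-1.982, -2.433, 0.0]
ft_force: [-0.8, 0.7, -0.1]
width: 51.8
grasp_force: 30.0
```

Emit:
servo_tool:
  plan:
    - [[1,0,0,0,0,0,0],[1,0,0,-0.03,0,0,0],[1,0,0,-0.03,0,0,0],[1,0,0,0,0,0,0]]

```text
t: 12.35
ee_pos: [477.6, -301.7, 141.9]
orientation: [1.985, 2.434, 0.0]
ft_force: [0.1, -0.3, -0.6]
width: 51.9
grasp_force: 30.0
```

Run:
```python
from h import *
o,b=snap('side','sd.png'); o,b=snap('wrist','w7.png'); print(o['ee_pos'],o['ft_force'])
h=cv2.cvtColor(b,cv2.COLOR_RGB2HSV); m=cv2.inRange(h,(20,100,50),(35,255,255)); n,l,s,cc=cv2.connectedComponentsWithStats(m)
print([s[i] for i in range(1,n) if s[i][4]>150])
p=vision.camera_params('side'); W=cv2.projectPoints(np.array([[477.,-301,45]]),np.ravel(p['rvec']),np.ravel(p['tvec']),np.array([[p['fx'],0,p['cx']],[0,p['fy'],p['cy']],[0,0,1.]]),None)[0].ravel(); print(W)
a=cv2.imread('pics/sd.png'); x,y=np.int32(W); x=max(x,50);y=max(y,50)
c1=cv2.resize(a[y-50:y+50,x-50:x+50],(400,400),interpolation=2); cv2.imwrite('pics/sw.png',np.hstack([c1,cv2.resize(b[150:350,185:385,::-1],(400,400))]))
```

```text
[ 477.5464752  -301.72544593  141.87152315] [ 0.46828048 -0.47922272 -1.06216076]
[array([  228,   184,   116,   109, 10573], dtype=int32), array([167, 276,  20,  58, 459], dtype=int32), array([385, 279,  20,  55, 390], dtype=int32), array([387, 333, 107,  26, 760], dtype=int32)]
[326.9252166  329.20475775]
```

View pics/sw.png

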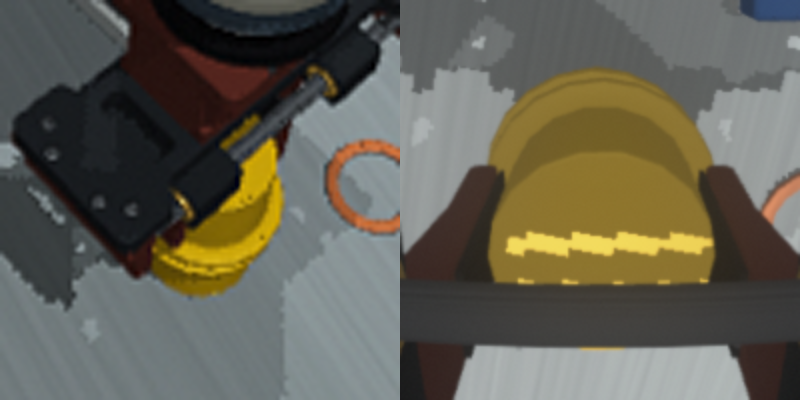

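The rims look concentric, with a few mm of gap left. Lowering onto contact.

Emit:
servo_tool:
  plan:
    - [[1,0,0.025,-0.03,0,0,0],[1,0,0,-0.03,0,0,0],[1,0,0,-0.02,0,0,0],[1,0,0,0,0,0,0],[1,0,0,0,0,0,0]]

```text
t: 12.87
ee_pos: [477.5, -300.6, 138.8]
orientation: [1.985, 2.434, 0.0]
ft_force: [-2.2, 0.5, 5.4]
width: 51.6
grasp_force: 30.0
```

Emit:
servo_tool:
  plan:
    - [[-0.3,0,0,0,0,0,0],[-0.5,0,0,0,0,0,0],[-0.7,0,0,0,0,0,0],[-0.7,0,0,0,0,0,0],[-0.7,0,0,0.3,0,0,0]]

```text
t: 13.28
ee_pos: [476.3, -299.9, 148.8]
orientation: [-1.983, -2.432, 0.001]
ft_force: [-0.4, 0.6, -0.6]
width: 74.1
grasp_force: 0.0
```

Emit:
servo_tool:
  plan:
    - [[-0.7,0,0,0.7,0,0,0],[-0.7,0,0,0.9,0,0,0],[-0.7,0.1,-0.6,0.3,0,0,0],[-0.7,0.1,-0.7,0,0,0,0],[-0.7,0.1,-0.7,0,0,0,0]]

```text
t: 13.7
ee_pos: [490.2, -381.6, 229.2]
orientation: [1.982, 2.433, 0.0]
ft_force: [0.9, -0.2, -0.9]
width: 74.5
grasp_force: 0.0
```

Emit:
servo_tool:
  plan:
    - [[-0.7,0,0,0,0,0,0],[-0.7,0,0,0,0,0,0],[-0.7,0,0,0,0,0,0]]

```text
t: 13.95
ee_pos: [488.9, -380.0, 226.3]
orientation: [-1.985, -2.433, -0.0]
ft_force: [0.2, 0.5, 0.1]
width: 74.6
grasp_force: 0.0
```

Run:
```python
from h import *
import json
o,b=snap('wrist','w8.png'); print(o['ee_pos'],o['t'])
h=cv2.cvtColor(b,cv2.COLOR_RGB2HSV); m=cv2.inRange(h,(20,100,50),(35,255,255)); n,l,s,cc=cv2.connectedComponentsWithStats(m)
print([s[i] for i in range(1,n) if s[i][4]>150])
b=b.copy()
for z,r in ((90,26),(51,33),(39,33)):
  C=circ(o,477,-301,z,r); print(z,C.min(0),C.max(0)); cv2.polylines(b,[np.int32(C*4-np.array([180,20])*4)*0+np.int32(C)],True,(0,0,255),1)
x,y=np.int32(C.mean(0)); cv2.imwrite('pics/w8b.png',cv2.resize(b[max(0,y-75):y+75,x-100:x+100,::-1],None,fx=4,fy=4,interpolation=0))
o6=json.load(open('o6.json'))
print('post top',at('wrist',277,239,81,o6),'post scene',at('scene',291,211,81))
for u,v in ((199,25),(349,20),(200,45),(349,40)): print('red',at('wrist',u,v,37,o6))
for u,v in ((205,190),(353,187),(204,255),(352,253)): print('carr',at('wrist',u,v,45,o6))
```

```text
[ 488.88309185 -379.96799589  226.302341  ] 13.95
[array([ 249,   69,   84,   81, 5334], dtype=int32), array([423, 273,  25,  57, 583], dtype=int32), array([124, 275,  23,  55, 432], dtype=int32), array([378, 327, 148,  33, 968], dtype=int32)]
90 [250.89913969  67.81651788] [329.11367017 144.72357764]
51 [247.322471    67.54596827] [331.43980684 150.35974791]
39 [249.03416947  70.00721033] [329.43102996 149.17989986]
post top [530.6 -35.   81. ] post scene [528.2 -36.9  81. ]
red [430.1 120.7  37. ]
red [553.9 149.   37. ]
red [435.2 102.8  37. ]
red [557.2 130.9  37. ]
carr [464.3 -18.   45. ]
carr [585.5   9.4  45. ]
carr [471.1 -77.2  45. ]
carr [600.  -48.4  45. ]
```

View pics/w8b.png

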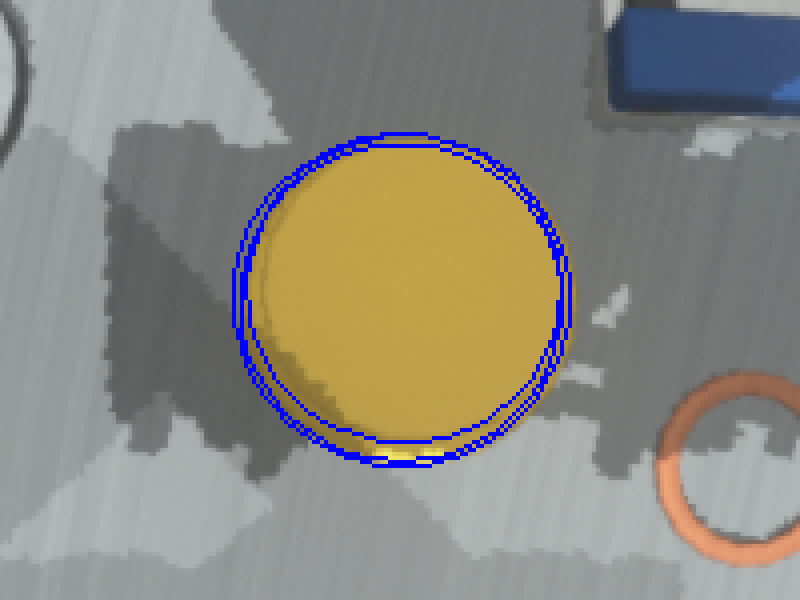

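The stack looks good: cap on cup offset by about 2 mm at most. Now swinging to the post with the closing axis turned along the slide.

Emit:
servo_tool:
  plan:
    - [[-0.2,0.058,0.48,0,0,0,-1],[-0.2,0.058,0.48,0,0,0,-1],[-0.2,0.058,0.48,0,0,0,-1],[-0.2,0.058,0.48,0,0,0,-1],[-0.2,0.058,0.48,0,0,0,-1]]

```text
t: 14.42
ee_pos: [500.5, -282.4, 226.2]
orientation: [-2.468, -1.942, 0.0]
ft_force: [0.2, -0.1, -1.0]
width: 52.7
grasp_force: 0.0
```

Emit:
servo_tool:
  plan:
    - [[-0.2,0.058,0.48,0,0,0,-1],[-0.2,0.058,0.48,0,0,0,-1],[-0.2,0.058,0.48,0,0,0,-1],[-0.2,0.058,0.48,0,0,0,-1],[-0.2,0.058,0.48,0,0,0,-1]]

```text
t: 14.83
ee_pos: [512.0, -186.4, 226.2]
orientation: [-2.83, -1.362, 0.001]
ft_force: [0.8, -0.3, 0.0]
width: 52.8
grasp_force: 0.0
```

Emit:
servo_tool:
  plan:
    - [[-0.2,0.058,0.48,0,0,0,-1],[-0.2,0.058,0.48,0,0,0,-1],[-0.2,0.058,0.48,0,0,0,-1],[-0.2,0.058,0.48,0,0,0,-1],[-0.2,0.058,0.48,0,0,0,-1]]

```text
t: 15.25
ee_pos: [523.3, -90.6, 226.2]
orientation: [-3.058, -0.718, 0.001]
ft_force: [-0.1, -0.4, 0.4]
width: 52.7
grasp_force: 0.0
```

Emit:
servo_tool:
  plan:
    - [[-0.2,0.058,0.48,0,0,0,-1],[-0.2,0.058,0.48,0,0,0,-1],[-0.2,0.058,0.48,0,0,0,-1],[-0.2,0,0,0,0,0,0],[-0.2,0,0,0,0,0,0]]

```text
t: 15.67
ee_pos: [530.5, -33.7, 226.3]
orientation: [-3.125, -0.325, 0.001]
ft_force: [0.1, -1.3, -0.3]
width: 52.8
grasp_force: 0.0
```

Run:
```python
from h import *
o,b=snap('wrist','w9.png')
T=R.from_rotvec(o['orientation']).as_matrix()
print(o['ee_pos'],T[:,1],o['width'],o['t'],o['qpos'])
b=b.copy()
for z,r in ((81,10),):
  C=circ(o,530.6,-35,z,r); print(C.mean(0)); cv2.polylines(b,[np.int32(C)],True,(0,0,255),1)
print(proj(o,[o['ee_pos']-np.array([0,0,80])]))
cv2.imwrite('pics/w9b.png',b[:,:,::-1])
```

```text
[530.48710293 -33.65970835 226.25003668] [ 2.05956091e-01 -9.78561222e-01 -1.52330076e-04] 52.80744803763196 15.6667 [-8.57259590e-02  3.94170013e-01  1.89161505e+00 -8.79862027e-05
  8.56554947e-01  1.27768732e+00]
[287.39862269 219.05035026]
[[285.58187383 254.364809  ]]
```

View pics/w9b.png

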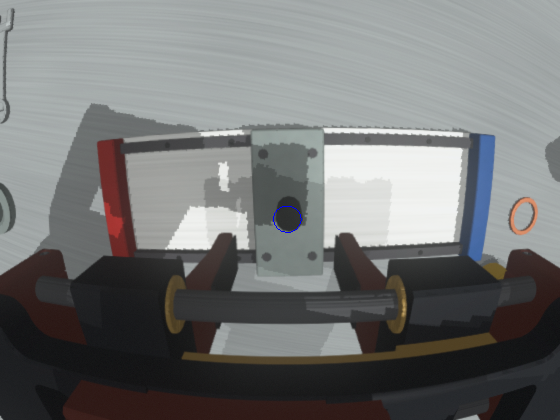

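The post top (288,219) matches the predicted circle and sits centred between the fingers. Descending and closing loosely around it.

Emit:
servo_tool:
  plan:
    - [[-0.2,0,-0.03,-0.6,0,0,0],[-0.2,0,0,-0.6,0,0,0],[-0.2,0,0,-0.6,0,0,0],[-0.2,0,0,-0.4,0,0,0],[-0.2,0,0,-0.2,0,0,0]]

```text
t: 16.13
ee_pos: [529.7, -36.9, 128.2]
orientation: [-3.125, -0.319, 0.005]
ft_force: [-0.4, 0.0, 0.1]
width: 52.6
grasp_force: 0.0
```

Emit:
servo_tool:
  plan:
    - [[0.1,0,0,0,0,0,0],[0.3,0,0,0,0,0,0],[0.45,0,0,0,0,0,0],[0.45,0,0,0,0,0,0],[0.45,0,0,0,0,0,0]]

```text
t: 16.55
ee_pos: [531.7, -36.3, 131.3]
orientation: [3.125, 0.318, 0.003]
ft_force: [-0.3, -0.1, -0.5]
width: 25.2
grasp_force: 0.0
```

Emit:
servo_tool:
  plan:
    - [[0.45,-0.016,0.08,0,0,0,0],[0.45,-0.031,0.15,0,0,0,0],[0.45,-0.031,0.15,0,0,0,0],[0.45,-0.031,0.15,0,0,0,0],[0.45,-0.031,0.15,0,0,0,0]]

```text
t: 16.97
ee_pos: [525.6, -8.3, 130.5]
orientation: [3.125, 0.318, 0.001]
ft_force: [1.6, -2.5, 0.7]
width: 24.2
grasp_force: 1.3
```

Emit:
servo_tool:
  plan:
    - [[0.45,-0.031,0.15,0,0,0,0],[0.45,-0.031,0.15,0,0,0,0],[0.45,-0.031,0.15,0,0,0,0],[0.45,-0.031,0.15,0,0,0,0],[0.45,-0.031,0.15,0,0,0,0]]

```text
t: 17.38
ee_pos: [518.9, 21.7, 130.1]
orientation: [-3.125, -0.318, 0.001]
ft_force: [-1.8, -2.8, 1.9]
width: 24.0
grasp_force: 1.3
```

Emit:
servo_tool:
  plan:
    - [[0.45,-0.031,0.15,0,0,0,0],[0.45,-0.031,0.15,0,0,0,0],[0.45,-0.031,0.15,0,0,0,0],[0.45,-0.031,0.15,0,0,0,0],[0.45,-0.031,0.15,0,0,0,0]]

```text
t: 17.8
ee_pos: [512.6, 51.6, 130.1]
orientation: [-3.125, -0.317, 0.001]
ft_force: [-1.7, -3.2, 0.9]
width: 24.2
grasp_force: 1.3
```

Emit:
servo_tool:
  plan:
    - [[0.45,-0.031,0.15,0,0,0,0],[0.45,-0.031,0.15,0,0,0,0],[0.45,-0.031,0.15,0,0,0,0],[0.45,-0.031,0.15,0,0,0,0],[0.45,-0.031,0.15,0,0,0,0]]

```text
t: 18.22
ee_pos: [506.7, 81.6, 130.2]
orientation: [-3.125, -0.317, 0.0]
ft_force: [-0.9, -3.4, -0.5]
width: 24.2
grasp_force: 1.3
```

Emit:
servo_tool:
  plan:
    - [[0.45,-0.021,0.105,0,0,0,0],[0.45,-0.021,0.105,0,0,0,0],[0.45,0,0,0,0,0,0]]

```text
t: 18.47
ee_pos: [505.5, 90.3, 130.4]
orientation: [-3.125, -0.318, -0.001]
ft_force: [0.2, 1.3, -0.8]
width: 24.5
grasp_force: 0.0
```

Emit:
servo_tool:
  plan:
    - [[0.45,-0.016,0.08,0,0,0,0],[0.45,0,0,0,0,0,0]]

```text
t: 18.63
ee_pos: [505.2, 92.4, 130.5]
orientation: [3.125, 0.319, 0.002]
ft_force: [0.7, -4.1, -0.2]
width: 24.3
grasp_force: 2.6
```

Emit:
servo_tool:
  plan:
    - [[0.45,-0.012,0.06,0,0,0,0],[0.45,-0.012,0.06,0,0,0,0],[0.45,0,0,0,0,0,0]]

```text
t: 18.88
ee_pos: [504.9, 93.4, 130.4]
orientation: [3.119, 0.322, 0.002]
ft_force: [5.3, -36.3, -1.9]
width: 25.0
grasp_force: 18.5
```

At the red stop (36 N). Reversing to the blue stop at about 75 mm/s.

Emit:
servo_tool:
  plan:
    - [[0.45,0.016,-0.08,0,0,0,0],[0.45,0.02,-0.1,0,0,0,0],[0.45,0.031,-0.15,0,0,0,0],[0.45,0.031,-0.15,0,0,0,0],[0.45,0.031,-0.15,0,0,0,0]]

```text
t: 19.3
ee_pos: [509.5, 72.3, 130.5]
orientation: [-3.125, -0.318, -0.002]
ft_force: [0.6, 3.0, -0.1]
width: 24.4
grasp_force: 1.3
```

Emit:
servo_tool:
  plan:
    - [[0.45,0.031,-0.15,0,0,0,0],[0.45,0.031,-0.15,0,0,0,0],[0.45,0.031,-0.15,0,0,0,0],[0.45,0.031,-0.15,0,0,0,0],[0.45,0.031,-0.15,0,0,0,0]]

```text
t: 19.72
ee_pos: [515.2, 41.6, 130.3]
orientation: [-3.125, -0.317, -0.0]
ft_force: [0.6, 2.8, -0.2]
width: 24.1
grasp_force: 1.3
```

Emit:
servo_tool:
  plan:
    - [[0.45,0.031,-0.15,0,0,0,0],[0.45,0.031,-0.15,0,0,0,0],[0.45,0.031,-0.15,0,0,0,0],[0.45,0.031,-0.15,0,0,0,0],[0.45,0.031,-0.15,0,0,0,0]]

```text
t: 20.13
ee_pos: [521.3, 11.6, 130.2]
orientation: [-3.125, -0.317, 0.0]
ft_force: [1.7, 3.2, 0.1]
width: 23.7
grasp_force: 1.3
```

Emit:
servo_tool:
  plan:
    - [[0.45,0.031,-0.15,0,0,0,0],[0.45,0.031,-0.15,0,0,0,0],[0.45,0.031,-0.15,0,0,0,0],[0.45,0.031,-0.15,0,0,0,0],[0.45,0.031,-0.15,0,0,0,0]]

```text
t: 20.55
ee_pos: [527.5, -18.4, 130.3]
orientation: [-3.125, -0.317, 0.0]
ft_force: [1.1, 2.6, 0.3]
width: 24.3
grasp_force: 1.3
```

Emit:
servo_tool:
  plan:
    - [[0.45,0.031,-0.15,0,0,0,0],[0.45,0.031,-0.15,0,0,0,0],[0.45,0.031,-0.15,0,0,0,0],[0.45,0.031,-0.15,0,0,0,0],[0.45,0.031,-0.15,0,0,0,0]]

```text
t: 20.97
ee_pos: [533.7, -48.3, 130.2]
orientation: [-3.125, -0.318, 0.0]
ft_force: [2.1, 4.2, 0.1]
width: 24.3
grasp_force: 1.3
```

Emit:
servo_tool:
  plan:
    - [[0.45,0.031,-0.15,0,0,0,0],[0.45,0.031,-0.15,0,0,0,0],[0.45,0.031,-0.15,0,0,0,0],[0.45,0.031,-0.15,0,0,0,0],[0.45,0.031,-0.15,0,0,0,0]]

```text
t: 21.38
ee_pos: [539.9, -78.4, 130.3]
orientation: [-3.125, -0.318, 0.0]
ft_force: [1.9, 2.8, 0.2]
width: 24.0
grasp_force: 1.3
```

Emit:
servo_tool:
  plan:
    - [[0.45,0.031,-0.15,0,0,0,0],[0.45,0.031,-0.15,0,0,0,0],[0.45,0.031,-0.15,0,0,0,0],[0.45,0.031,-0.15,0,0,0,0],[0.45,0.031,-0.15,0,0,0,0]]

```text
t: 21.8
ee_pos: [546.1, -108.4, 130.3]
orientation: [-3.125, -0.317, 0.0]
ft_force: [1.9, 2.7, 0.2]
width: 24.0
grasp_force: 1.3
```

Emit:
servo_tool:
  plan:
    - [[0.45,0.031,-0.15,0,0,0,0],[0.45,0.031,-0.15,0,0,0,0],[0.45,0.031,-0.15,0,0,0,0],[0.45,0.031,-0.15,0,0,0,0],[0.45,0.031,-0.15,0,0,0,0]]

```text
t: 22.22
ee_pos: [552.3, -138.3, 130.3]
orientation: [-3.125, -0.317, 0.0]
ft_force: [1.3, 3.6, 0.9]
width: 24.2
grasp_force: 1.3
```

Emit:
servo_tool:
  plan:
    - [[0.45,0.031,-0.15,0,0,0,0],[0.45,0.031,-0.15,0,0,0,0],[0.45,0.031,-0.15,0,0,0,0],[0.45,0.031,-0.15,0,0,0,0],[0.45,0.031,-0.15,0,0,0,0]]

```text
t: 22.63
ee_pos: [558.5, -168.3, 130.2]
orientation: [-3.125, -0.318, 0.0]
ft_force: [1.9, 2.6, 0.1]
width: 24.3
grasp_force: 1.3
```

Emit:
servo_tool:
  plan:
    - [[0.45,0.026,-0.13,0,0,0,0],[0.45,0.026,-0.13,0,0,0,0],[0.45,0.021,-0.1,0,0,0,0],[0.45,0,0,0,0,0,0]]

```text
t: 22.97
ee_pos: [561.4, -183.2, 130.3]
orientation: [3.125, 0.317, 0.0]
ft_force: [-0.4, 0.3, 0.7]
width: 23.8
grasp_force: 0.0
```

Emit:
servo_tool:
  plan:
    - [[0.45,0.016,-0.08,0,0,0,0],[0.45,0.01,-0.05,0,0,0,0],[0.45,0,0,0,0,0,0]]

```text
t: 23.22
ee_pos: [561.9, -186.5, 130.1]
orientation: [-3.123, -0.316, 0.002]
ft_force: [0.0, 7.3, 2.1]
width: 24.3
grasp_force: 3.6
```

Emit:
servo_tool:
  plan:
    - [[0.45,0.012,-0.06,0,0,0,0],[0.45,0.006,-0.03,0,0,0,0],[0.45,0,0,0,0,0,0],[0.45,0,0,0,0,0,0]]

```text
t: 23.55
ee_pos: [562.1, -187.1, 130.1]
orientation: [-3.119, -0.315, 0.005]
ft_force: [0.0, 22.6, 6.9]
width: 24.2
grasp_force: 11.3
```

Against the blue stop (23 N). Back to red.

Emit:
servo_tool:
  plan:
    - [[0.45,-0.016,0.08,0,0,0,0],[0.45,-0.02,0.1,0,0,0,0],[0.45,-0.031,0.15,0,0,0,0],[0.45,-0.031,0.15,0,0,0,0],[0.45,-0.031,0.15,0,0,0,0]]

```text
t: 23.97
ee_pos: [557.7, -165.8, 130.3]
orientation: [3.125, 0.317, -0.0]
ft_force: [-0.9, -2.7, 1.3]
width: 23.8
grasp_force: 1.3
```

Emit:
servo_tool:
  plan:
    - [[0.45,-0.031,0.15,0,0,0,0],[0.45,-0.031,0.15,0,0,0,0],[0.45,-0.031,0.15,0,0,0,0],[0.45,-0.031,0.15,0,0,0,0],[0.45,-0.031,0.15,0,0,0,0]]

```text
t: 24.38
ee_pos: [551.4, -135.2, 130.2]
orientation: [-3.125, -0.318, 0.001]
ft_force: [-1.7, -2.8, -1.4]
width: 23.9
grasp_force: 1.3
```

Emit:
servo_tool:
  plan:
    - [[0.45,-0.031,0.15,0,0,0,0],[0.45,-0.031,0.15,0,0,0,0],[0.45,-0.031,0.15,0,0,0,0],[0.45,-0.031,0.15,0,0,0,0],[0.45,-0.031,0.15,0,0,0,0]]

```text
t: 24.8
ee_pos: [545.4, -105.1, 130.2]
orientation: [-3.125, -0.318, 0.0]
ft_force: [-1.0, -2.8, 0.6]
width: 24.1
grasp_force: 1.3
```

Emit:
servo_tool:
  plan:
    - [[0.45,-0.031,0.15,0,0,0,0],[0.45,-0.031,0.15,0,0,0,0],[0.45,-0.031,0.15,0,0,0,0],[0.45,-0.031,0.15,0,0,0,0],[0.45,-0.031,0.15,0,0,0,0]]

```text
t: 25.22
ee_pos: [539.1, -75.1, 130.3]
orientation: [-3.125, -0.318, 0.0]
ft_force: [-1.4, -2.7, -0.3]
width: 24.3
grasp_force: 1.3
```

Emit:
servo_tool:
  plan:
    - [[0.45,-0.031,0.15,0,0,0,0],[0.45,-0.031,0.15,0,0,0,0],[0.45,-0.031,0.15,0,0,0,0],[0.45,-0.031,0.15,0,0,0,0],[0.45,-0.031,0.15,0,0,0,0]]

```text
t: 25.63
ee_pos: [533.0, -45.2, 130.3]
orientation: [-3.125, -0.318, 0.0]
ft_force: [-1.8, -2.1, 0.6]
width: 24.2
grasp_force: 1.3
```

Emit:
servo_tool:
  plan:
    - [[0.45,-0.031,0.15,0,0,0,0],[0.45,-0.031,0.15,0,0,0,0],[0.45,-0.031,0.15,0,0,0,0],[0.45,-0.031,0.15,0,0,0,0],[0.45,-0.031,0.15,0,0,0,0]]

```text
t: 26.05
ee_pos: [526.8, -15.1, 130.3]
orientation: [-3.125, -0.318, 0.0]
ft_force: [-0.7, -3.1, -0.1]
width: 24.0
grasp_force: 1.3
```

Emit:
servo_tool:
  plan:
    - [[0.45,-0.031,0.15,0,0,0,0],[0.45,-0.031,0.15,0,0,0,0],[0.45,-0.031,0.15,0,0,0,0],[0.45,-0.031,0.15,0,0,0,0],[0.45,-0.031,0.15,0,0,0,0]]

```text
t: 26.47
ee_pos: [520.5, 14.8, 130.3]
orientation: [-3.126, -0.318, 0.0]
ft_force: [-2.2, -2.6, -0.8]
width: 24.3
grasp_force: 1.3
```

Emit:
servo_tool:
  plan:
    - [[0.45,-0.031,0.15,0,0,0,0],[0.45,-0.031,0.15,0,0,0,0],[0.45,-0.031,0.15,0,0,0,0],[0.45,-0.031,0.15,0,0,0,0],[0.45,-0.031,0.15,0,0,0,0]]

```text
t: 26.88
ee_pos: [514.4, 44.8, 130.3]
orientation: [-3.125, -0.317, 0.0]
ft_force: [-2.0, -2.6, -0.6]
width: 24.1
grasp_force: 1.3
```

Emit:
servo_tool:
  plan:
    - [[0.45,-0.031,0.15,0,0,0,0],[0.45,-0.031,0.15,0,0,0,0],[0.45,-0.031,0.15,0,0,0,0],[0.45,-0.031,0.15,0,0,0,0],[0.45,-0.031,0.15,0,0,0,0]]

```text
t: 27.3
ee_pos: [508.2, 74.8, 130.3]
orientation: [-3.125, -0.317, -0.0]
ft_force: [-1.4, -2.9, -0.1]
width: 24.1
grasp_force: 1.3
```

Need about 18 mm more to the stop.

Emit:
servo_tool:
  plan:
    - [[0.45,-0.026,0.13,0,0,0,0],[0.45,-0.026,0.13,0,0,0,0],[0.45,-0.021,0.1,0,0,0,0],[0.45,-0.012,0.06,0,0,0,0],[0.45,0,0,0,0,0,0]]

```text
t: 27.72
ee_pos: [505.2, 91.7, 130.4]
orientation: [-3.125, -0.318, -0.002]
ft_force: [-0.0, -0.0, 0.9]
width: 24.3
grasp_force: 0.0
```

Emit:
servo_tool:
  plan:
    - [[0.45,-0.01,0.05,0,0,0,0],[0.45,0,0,0,0,0,0]]

```text
t: 27.88
ee_pos: [505.1, 92.5, 130.4]
orientation: [3.124, 0.319, 0.002]
ft_force: [0.0, -6.5, 0.2]
width: 24.2
grasp_force: 3.4
```

Emit:
servo_tool:
  plan:
    - [[0.45,-0.012,0.06,0,0,0,0],[0.45,0,0,0,0,0,0],[0.45,0,0,0,0,0,0]]

```text
t: 28.13
ee_pos: [505.1, 93.0, 130.4]
orientation: [3.122, 0.32, 0.002]
ft_force: [4.3, -22.0, -2.0]
width: 24.3
grasp_force: 10.9
```

Emit:
servo_tool:
  plan:
    - [[0.45,0.012,-0.06,0,0,0,0],[0.45,0.01,-0.04,0,0,0,0],[0.2,0,0,0,0,0,0],[0,0,0,0,0,0,0],[0,0,0,0,0,0,0]]

```text
t: 28.55
ee_pos: [505.0, 91.7, 130.3]
orientation: [-3.125, -0.318, -0.0]
ft_force: [-0.2, -0.5, -0.6]
width: 40.6
grasp_force: 0.0
```

Emit:
servo_tool:
  plan:
    - [[0,0,0,0.4,0,0,0],[0,0,0,0.8,0,0,0],[0,0,0,0.9,0,0,0],[0,0,0,0.9,0,0,0],[0,0,0,0,0,0,0]]

```text
t: 28.97
ee_pos: [508.0, 92.3, 256.5]
orientation: [-3.125, -0.318, -0.017]
ft_force: [1.6, 0.3, -0.0]
width: 44.0
grasp_force: 0.0
```

Emit:
servo_tool:
  plan:
    - [[0,0,0,0,0,0,0],[0,0,0,0,0,0,0],[0,0,0,0,0,0,0]]

```text
t: 29.22
ee_pos: [504.1, 91.5, 249.0]
orientation: [3.125, 0.318, -0.004]
ft_force: [0.1, 0.1, -1.0]
width: 44.0
grasp_force: 0.0
```

Run:
```python
from h import *
o,a=snap('scene','s2.png'); o,b=snap('wrist','w10.png'); print(o['ee_pos'],o['t'],o['ft_force'])
cv2.imwrite('pics/fin.png',np.hstack([cv2.resize(a[170:290,150:400,::-1],(500,240)),cv2.resize(b[:,:,::-1],(300,240))]))
```

```text
[504.04740093  91.40750792 248.77849815] 29.2667 [ 0.04084768 -0.83083576  0.27568599]
```

View pics/fin.png

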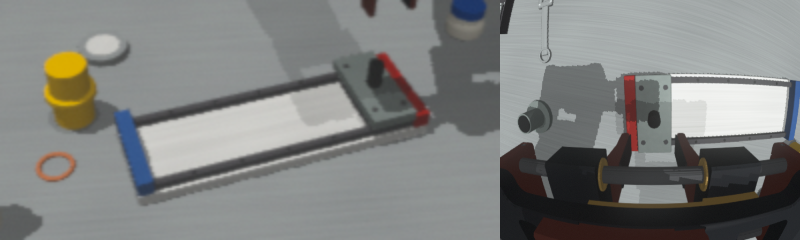

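The picture shows the stack standing square, rim on rim, at (70,90) and the carriage flush against the red stop at (380,90). The arm is clear of everything.

```bash
python3 -c "
from workcell import close_job
print(close_job())"
```

```text
the job is handed in; nothing more can be done
None
```

The job is handed in: the nut is in the cup, the cap sits mouth-down rim on rim on it, and the carriage was stroked red, blue, red at about 75 mm/s (roughly 3 N throughout, no sticky spots felt) and is parked against the red stop; the hand-in returned no verdict.

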